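# Snap the parts-box lid shut all round

### The job

The lid of the parts box on the bench is on, but its four blue rim sections still stand up: go round and press each of them down with the fingers until all four have clicked shut and stay flush. Do not lift, tip or shove the box out of its place, and leave everything else on the bench where it is.

Things in the scene. Friction and masses are not known exactly. Their poses are not given: they have to be found in the camera images.
- parts_box: the parts box, loose on the bench, about 1.2 kg with its contents: grey body with screws inside, 200 x 160 mm over its lid, 75 mm high (top of the lid panel). Origin: centre of its underside on the bench; x along the 200 mm length, y along the 160 mm width, z up. The lid is a clear panel 140 x 100 mm with white edges and corners, level and already seated; along each of its four sides is a blue rim section, hinged to the panel, that still stands up and slopes up outwards.
- rim_near (a joint): hinged blue rim section on the -x (at yaw 0 nearest the robot) side, in rad: 0 = fully open (outer edge 10 mm up), 0.34 = shut, flush; starts at 0 to 0.04. 96 mm long, 30 mm wide, 5 mm thick. Free to 0.05, then resists with up to about 10 N at the pad (most about half way); let go before about 0.2 it springs back to 0.05; by 0.26 it has clicked over its catch, snaps shut and stays; solid there.
- rim_near_pad (a point): centre of the flat yellow press pad (34 x 14 mm) on top of that section, 20 mm outward of its hinge; moves with it. Shut, it lies 90 mm from the box centre line on the -x side, 75 mm above the bench. Its x axis points outwards from the box (level while the section is fully open), its y along the section.
- rim_far (a joint): hinged blue rim section on the +x side, in rad: 0 = fully open (outer edge 10 mm up), 0.34 = shut, flush; starts at 0 to 0.04. 96 mm long, 30 mm wide, 5 mm thick. Free to 0.05, then resists with up to about 10 N at the pad (most about half way); let go before about 0.2 it springs back to 0.05; by 0.26 it has clicked over its catch, snaps shut and stays; solid there.
- rim_far_pad (a point): centre of the flat yellow press pad (34 x 14 mm) on top of that section, 20 mm outward of its hinge; moves with it. Shut, it lies 90 mm from the box centre line on the +x side, 75 mm above the bench. Its x axis points outwards from the box (level while the section is fully open), its y along the section.
- rim_left (a joint): hinged blue rim section on the +y side, in rad: 0 = fully open (outer edge 10 mm up), 0.34 = shut, flush; starts at 0 to 0.04. 136 mm long, 30 mm wide, 5 mm thick. Free to 0.05, then resists with up to about 10 N at the pad (most about half way); let go before about 0.2 it springs back to 0.05; by 0.26 it has clicked over its catch, snaps shut and stays; solid there.
- rim_left_pad (a point): centre of the flat yellow press pad (34 x 14 mm) on top of that section, 20 mm outward of its hinge; moves with it. Shut, it lies 70 mm from the box centre line on the +y side, 75 mm above the bench. Its x axis points outwards from the box (level while the section is fully open), its y along the section.
- rim_right (a joint): hinged blue rim section on the -y side, in rad: 0 = fully open (outer edge 10 mm up), 0.34 = shut, flush; starts at 0 to 0.04. 136 mm long, 30 mm wide, 5 mm thick. Free to 0.05, then resists with up to about 10 N at the pad (most about half way); let go before about 0.2 it springs back to 0.05; by 0.26 it has clicked over its catch, snaps shut and stays; solid there.
- rim_right_pad (a point): centre of the flat yellow press pad (34 x 14 mm) on top of that section, 20 mm outward of its hinge; moves with it. Shut, it lies 70 mm from the box centre line on the -y side, 75 mm above the bench. Its x axis points outwards from the box (level while the section is fully open), its y along the section.
- screwdriver: screwdriver with green handle, 190 mm long, lying beside the -y side of the parts box along its length (about 140 mm from its middle), under 35 mm high; origin: near the middle of its length, underside; not part of the job.
- tape: roll of yellow tape lying flat, 84 mm across, 24 mm high, beside the +y side of the parts box; origin: centre of its underside; not part of the job.
- filler: closed orange jar with white cap, 60 mm across, 85 mm high, standing beside the +y side of the parts box; origin: centre of its underside; not part of the job.
- spray_can: green spray can, 64 mm across, 160 mm high, standing at one side of the bench; origin: centre of its underside; not part of the job.
- tray: small open black tray with fittings, 130 x 100 x 40 mm, at one side of the bench; origin: centre of its underside; not part of the job.
- mug: white mug, 76 mm across, 90 mm high, at one side of the bench; origin: centre of its underside; not part of the job.

How it is judged:
At the end, for the whole second after the job is handed in: All four rim sections are shut (each joint above 0.31 of 0.34 rad), the box stands level and still on the bench within 40 mm of where it began, and every other thing is within 30 mm of where it began (value of joint each of rim_near, rim_far, rim_left, rim_right above 0.31 rad and distance of parts_box from where it was at the start of the episode below 0.04 m and height (world z) of parts_box below 0.01 m and angle between parts_box's own z axis and vertical below 0.1 rad and linear speed of parts_box below 0.02 m/s and distance of each of screwdriver, tape, filler, spray_can, tray, mug from where it was at the start of the episode below 0.03 m); the robot touches nothing.
It fails at once if the parts box is lifted (more than 12 mm) or tipped (more than 0.2 rad) (height (world z) of parts_box above 0.012 m or angle between parts_box's own z axis and vertical above 0.2 rad).
It fails at once if the box is pressed with the arm or the body of the gripper instead of the fingers (more than 3 N) (contact force between the arm and parts_box above 3 N).
It fails at once if the parts box is shoved more than 40 mm from its place (distance of parts_box from where it was at the start of the episode above 0.04 m).
It fails at once if another thing on the bench is moved or lifted more than 30 mm (distance of any of screwdriver, tape, filler, spray_can, tray, mug from where it was at the start of the episode above 0.03 m).
It also fails if it takes over 48 s, if anything falls off the work surface, if the arm or the gripper's body presses on something with over 40 N, if the wrist force passes 120 N, or if a joint passes its speed limit or range.

### The arm

A 6-joint arm with a two-finger parallel gripper is mounted at the origin on the work surface. World frame = base frame: x ahead of the robot, y to its left, z up, the work surface at z = 0. Lengths are in m, angles in rad, forces in N, time in s.
With the tool pointing down it reaches from about 0.25 to 0.725 m from the base axis. Payload 9.7 kg.
Tool frame: the origin (TCP) lies between the finger pads; the fingertips stand 22 mm ahead of it and the grasp point (between the pads) lies 3 mm ahead of it (r.finger_overhang is the distance from the TCP to the fingertips, in m); y points along the fingers, x is the direction in which the jaws open and shut, and the axes are right-handed (so a half turn about y gives the same grasp; the last joint's range is limited). The gripper opens to 85 mm and grips with 20 to 120 N. Pads are 22 mm wide; open, the fingers measure 114 mm over their backs; the gripper's body (76 mm by 85 mm) begins 54 mm behind the grasp point. The pads swing forward as they close: fully open they stand 13 mm farther back than shut.
Start: joints at [-1.339, 0.087, 0.176, 1.66, 0, 1.571], TCP at [0.126, -0.535, 0.233] pointing down, gripper open.
Joint ranges: [-3.13, 3.13], [-0.85, 1.81], [-1.15, 1.24], [-2.2, 2.28], [-1.44, 1.52], [-3.14, 3.14]. Speed limits (rad/s): [2.22, 2.22, 2.57, 3.14, 3.14, 3.14].

### API

Orientations are given as a unit quaternion [w, x, y, z].
In Python, from workcell import r gives the robot as it stands. Calls block until the motion is done:
- r.reach(position, orientation): joint-space move of the TCP to a pose.
- r.move_l(position, rotation=None, feed=0.15): straight line of the TCP; rotation=None keeps the orientation; feed is the mean speed in m/s.
- r.set_joints(angles): joint-space move.
- r.command_gripper(opening, f_grip=None): finger opening in m; f_grip is the grip in N (None keeps the last); returns when the fingers have stopped.
- r.dwell(seconds).
- r.ik(position, orientation): joint angles nearest the present ones, or None.
- r.observe(): the state.
- r.read_camera(name): name is "side" or "top" or "wrist"; returns (picture, depth): 400x640x3 uint8, red, green, blue; 400x640 float32, m along the optical axis (not along the pixel's ray), 0 where there is no reading.
- r.calibration(name): a dict with "vertical_fov" (degrees; the focal length in pixels is half the picture's height over the tangent of half this angle, whatever the lens; pixels are square), "cx", "cy" (the principal point, pixels), "k1" (the pictures are not rectified: a ray, as slopes to the right and down, at radius r is drawn at 1 + k1 r^2 times it, then the intrinsics apply), "R" (3x3) and "t" (3): a world point X has camera coordinates R X + t. Camera axes: x right, y down, z forward; pixel columns grow to the right and rows downward; lengths in m; the calibration is good to about 2 mm. A picture is of the moment at which its call begins: read the wrist's pose just before it. calibration takes no time and is no camera call; for the wrist camera it gives the pose at the moment of the call.
A pose or a line that the arm cannot do raises r.Unreachable and nothing moves.
- r.hand_in(): hands the job in, once; it reports no verdict.
The state is a dict: "time_s": time; "joints": joint angles; "joint_velocities": joint speeds; "tau": joint torques, N m; "tool_pos": TCP position; "eef_rot": TCP orientation; "contact_force": force on the tool from outside, world axes, zero at the start; "torque": the same for the moment, N m; "width": finger opening in m.
Only numpy, scipy, OpenCV 4.12 (cv2) and the standard library are available. Lean on these libraries where they do the work, as an engineer would, in place of code of your own. Each camera call takes 0.05 s, during which the arm holds its last target.

## Working session

There is one attempt and no reset: what is moved stays moved. The work goes in short steps, each a Python script; the robot and the scene stay as the last script left them, time stands still between calls to the robot, and variables do not carry over. Pictures are saved under pics/ and viewed, and the job is handed in when it is done.

```bash
mkdir -p pics; ls; python3 - <<'E'
from workcell import r
import cv2
for n in ("top","side"):
    p,d=r.read_camera(n); cv2.imwrite(f"pics/{n}0.png",p[:,:,::-1]); c=r.calibration(n); print(n,c, d.min(),d.max())
print(r.observe(), r.finger_overhang)
E
```

```text
pics
top {'vertical_fov': 53.6897345080563, 'cx': 326.567560712333, 'cy': 201.3792837865606, 'k1': 0.029423142915761574, 'R': array([[-0.01303939, -0.99982552, -0.01337539],
       [-0.99639886,  0.01411317, -0.08360699],
       [ 0.08378117,  0.01223703, -0.99640904]]), 't': array([0.02764063, 0.53951357, 1.083779  ])} 0.0 2.002592
side {'vertical_fov': 45.32447612337646, 'cx': 312.5633937404388, 'cy': 196.66394363172594, 'k1': -0.12239127534453884, 'R': array([[ 0.88773208, -0.4601644 ,  0.01343446],
       [-0.34086645, -0.67664128, -0.6526612 ],
       [ 0.30942176,  0.57480892, -0.75753078]]), 't': array([-0.49336732,  0.2444164 ,  1.5347112 ])} 0.0 3.8877573
{'time_s': 0.1, 'joints': array([-1.33898651e+00,  8.74001983e-02,  1.75224667e-01,  1.65981578e+00,
        2.26867139e-06,  1.57082429e+00]), 'joint_velocities': array([-0.00057627,  0.00052452,  0.00293492, -0.0007897 , -0.00060347,
       -0.00045747]), 'tau': array([-7.48788425e-04, -5.21562481e+01,  4.65653408e+01,  1.61125639e-02,
       -4.98947418e-05, -4.21252622e-06]), 'tool_pos': array([ 0.12630963, -0.53508686,  0.23196245]), 'eef_rot': array([ 0.55472464, -0.554199  ,  0.43916096, -0.43849936]), 'contact_force': array([ 0.16957375,  0.61113881, -0.07186071]), 'torque': array([ 0.04251418,  0.01556445, -0.01046453]), 'width': 0.08544308300703862} 0.022
```

View pics/top0.png

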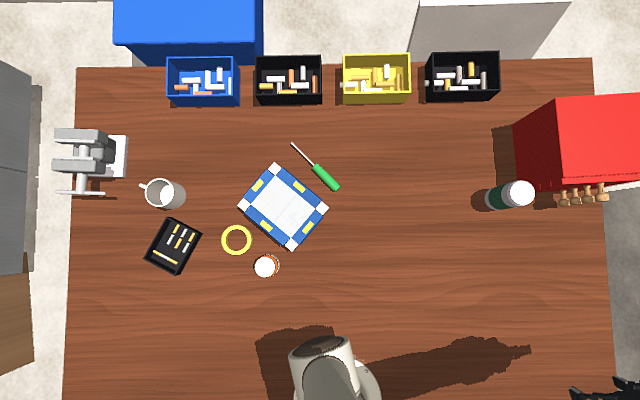

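View pics/side0.png

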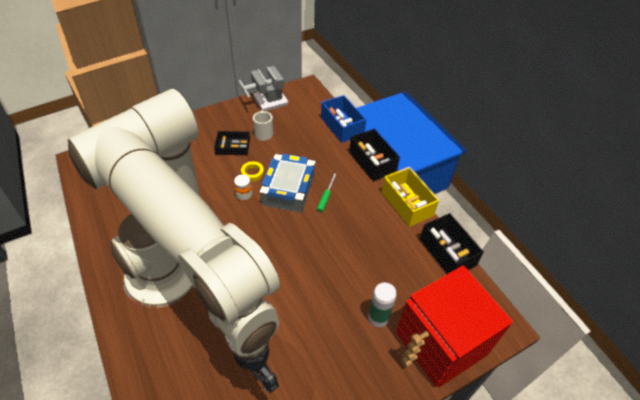

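Top view: the box is centred near (283,207) with yellow pads on its four sides; the tape (237,240) and filler (266,266) are on one side (+y), the screwdriver (320,170) on the other (-y). Next I'll measure the pads.

```bash
cat > h.py <<'E'
import numpy as np, cv2
from workcell import r
def ray(c,uv):
    f=200/np.tan(np.radians(c["vertical_fov"])/2)
    K=np.array([[f,0,c["cx"]],[0,f,c["cy"]],[0,0,1]])
    q=cv2.undistortPoints(np.array([[uv]],float),K,np.array([c["k1"],0,0,0,0.]))[0,0]
    R=np.array(c["R"]);t=np.array(c["t"])
    return -R.T@t, R.T@np.array([q[0],q[1],1])
def onplane(c,uv,z):
    o,d=ray(c,uv); return o+d*(z-o[2])/d[2]
def proj(c,X):
    f=200/np.tan(np.radians(c["vertical_fov"])/2)
    x=np.array(c["R"])@np.array(X)+c["t"]; s=x[:2]/x[2]; s=s*(1+c["k1"]*(s@s)); return f*s+[c["cx"],c["cy"]]
def blobs(p,lo,hi,amin,amax,roi=None):
    hsv=cv2.cvtColor(p,cv2.COLOR_RGB2HSV); m=cv2.inRange(hsv,np.array(lo),np.array(hi))
    if roi is not None:
        k=np.zeros_like(m);a,b,c_,d=roi;k[b:d,a:c_]=255;m&=k
    n,l,s,ce=cv2.connectedComponentsWithStats(m)
    return [(ce[i],s[i,4]) for i in range(1,n) if amin<=s[i,4]<=amax],m
E
python3 - <<'E'
from h import *
for n,roi in (("top",(225,150,345,260)),("side",(250,140,330,215))):
    p=cv2.imread(f"pics/{n}0.png")[:,:,::-1].copy(); c=r.calibration(n)
    b,m=blobs(p,(20,110,110),(35,255,255),5,200,roi)
    for ce,a in b: print(n,ce.round(1),a,onplane(c,ce,0.082).round(4))
    b,m=blobs(p,(100,100,60),(125,255,255),20,9000,roi)
    for ce,a in b: print(n,'blue',ce.round(1),a,onplane(c,ce,0.08).round(4))
    x0,y0,x1,y1=roi
    cv2.imwrite(f"pics/{n}0z.png",cv2.resize(p[y0:y1,x0:x1,::-1],None,fx=6,fy=6,interpolation=cv2.INTER_NEAREST)[:600,:800])
E
```

```text
top [257.3 185.1] 61 [0.581  0.2034 0.082 ]
top [298.6 186.3] 66 [0.576  0.0936 0.082 ]
top [265.7 225.3] 66 [0.4737 0.1812 0.082 ]
top [307.5 227. ] 65 [0.4678 0.0708 0.082 ]
top blue [258.6 185.8] 312 [0.5792 0.2005 0.08  ]
top blue [298.5 187.4] 495 [0.5735 0.094  0.08  ]
top blue [266.6 224.9] 501 [0.475  0.1789 0.08  ]
top blue [307.1 226.8] 332 [0.4685 0.0719 0.08  ]
side [294.  157.4] 31 [0.5826 0.2031 0.082 ]
side [256.4 170.5] 200 [0.432  0.2041 0.082 ]
side [269.7 171. ] 27 [0.4741 0.1801 0.082 ]
side [306.  177.7] 23 [0.5758 0.092  0.082 ]
side [281. 192.] 20 [0.4676 0.0702 0.082 ]
side blue [294.3 158.9] 95 [0.5811 0.1975 0.08  ]
side blue [270. 173.] 144 [0.4716 0.1723 0.08  ]
side blue [306.2 179.5] 173 [0.5735 0.0854 0.08  ]
side blue [281.2 194.9] 156 [0.4636 0.0595 0.08  ]
```

View pics/top0z.png

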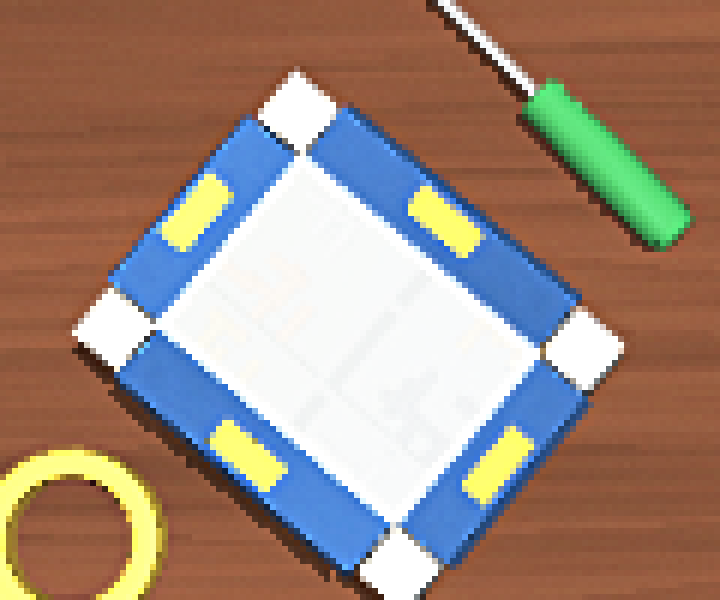

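The pads agree between both views to about 2 mm, and their spacings (174 and 135 mm) fit the box. Now I'll check the tool axes and IK, then raise and close the fingers.

```bash
cat >> h.py <<'E'
from scipy.spatial.transform import Rotation as Rn
PADS={'far':(.5815,.2033),'right':(.576,.0930),'near':(.4677,.0705),'left':(.4738,.1808)}
def quat(Rm):
    q=Rn.from_matrix(Rm).as_quat(); return [q[3],q[0],q[1],q[2]]
def R0():
    q=r.observe()["eef_rot"]; return Rn.from_quat([q[1],q[2],q[3],q[0]]).as_matrix()
C=np.mean(list(PADS.values()),0)
YAW=np.arctan2(.2033-.0705,.5815-.4677)
def orient(ang):  # tool x along ang, tool y down
    x=np.array([np.cos(ang),np.sin(ang),0]);y=np.array([0,0,-1.]);return quat(np.c_[x,y,np.cross(x,y)])
E
python3 - <<'E'
from h import *
print(R0().round(2), C, YAW)
p0=r.observe()["tool_pos"]
r.move_l([p0[0],p0[1],0.32]); r.command_gripper(0.0)
s=r.observe(); print(s["time_s"],s["tool_pos"],s["width"],r.finger_overhang)
for n,p in PADS.items():
  for k in range(2):
    a=YAW+(np.pi/2 if n in('near','far') else 0)+k*np.pi
    j=r.ik([*p,0.15],orient(a)); print(n,k,None if j is None else np.round(j,2))
E
```

```text
[[ 0.23 -0.    0.97]
 [-0.97  0.    0.23]
 [-0.   -1.    0.  ]] [0.52475 0.1369 ] 0.8622940933666647
1.6 [ 0.12632258 -0.53509589  0.32003584] 6.153473298524464e-05 0.022
far 0 [ 0.34  0.23  0.18  1.52  0.   -0.53]
far 1 [0.34 0.23 0.18 1.52 0.   2.62]
right 0 [0.16 0.15 0.09 1.51 0.   0.87]
right 1 [ 0.16  0.15  0.09  1.51  0.   -2.27]
near 0 [ 0.15 -0.11 -0.18  1.5   0.   -0.71]
near 1 [ 0.15 -0.11 -0.18  1.5   0.    2.43]
left 0 [ 0.36 -0.03 -0.1   1.5   0.    1.07]
left 1 [ 0.36 -0.03 -0.1   1.5   0.   -2.07]
```

```bash
cat >> h.py <<'E'
def press(n, zmin=0.0735):
    a=YAW+(np.pi/2 if n in('near','far') else 0); q=orient(a)
    p=np.array(PADS[n]); p=p+0.001*(p-C)/np.linalg.norm(p-C)
    H=r.finger_overhang
    z0=max(r.observe()["tool_pos"][2],0.16)
    r.reach([*p,z0],q); r.move_l([*p,0.105+H],feed=.15); r.dwell(.1)
    f0=r.observe()["contact_force"].copy(); z=0.095
    prev=0
    while True:
        r.move_l([*p,z+H],feed=.04)
        s=r.observe(); f=s["contact_force"]-f0
        print(n,round(z,4),(s["tool_pos"][2]-H).round(4),f.round(1),round(s["time_s"],2))
        if (z<0.081 and f[2]>15) or f[2]>22 or z<=zmin: break
        z-=0.002 if z<=.09 else .004
    r.dwell(.1); print('hold',(r.observe()["contact_force"]-f0).round(1))
    r.move_l([*p,0.16],feed=.15)
E
python3 - <<'E'
from h import *
q=orient(YAW+np.pi/2); r.reach([*PADS['near'],0.32],q)
r.move_l([*PADS['near'],0.16]); press('near')
p,d=r.read_camera("top");cv2.imwrite("pics/t1.png",cv2.resize(p[150:260,225:345,::-1],None,fx=5,fy=5))
p,d=r.read_camera("side");cv2.imwrite("pics/s1.png",cv2.resize(p[130:220,220:340,::-1],None,fx=6,fy=6))
p,d=r.read_camera("wrist");cv2.imwrite("pics/w1.png",p[:,:,::-1])
print(r.observe()["time_s"])
E
```

```text
near 0.095 0.0948 [-0.4 -0.2 -0. ] 6.41
near 0.091 0.0908 [-0.7  0.5  0.6] 6.66
near 0.087 0.0867 [ 0.2  0.1 -0.5] 6.91
near 0.085 0.0849 [ 0.1  0.1 -0.3] 7.16
near 0.083 0.0829 [-0.  -1.  -0.1] 7.41
near 0.081 0.0809 [0.2 0.2 0.4] 7.66
near 0.079 0.0788 [ 1.  -1.3 -0.5] 7.91
near 0.077 0.0769 [ 0.1 -0.1 -0.3] 8.16
near 0.075 0.0749 [ 0.8 -0.7 -0.8] 8.41
near 0.073 0.0729 [ 0.1 -0.4 -0.1] 8.66
hold [-0.3 -0.5  0.8]
9.4917
```

View pics/s1.png

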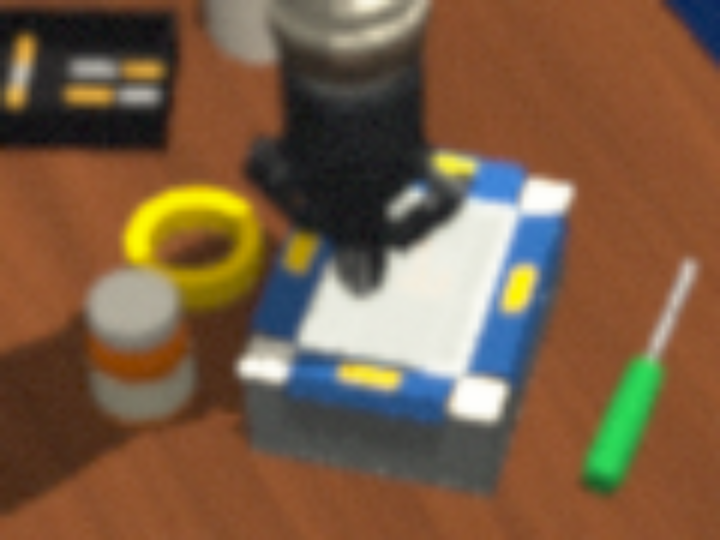

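View pics/w1.png

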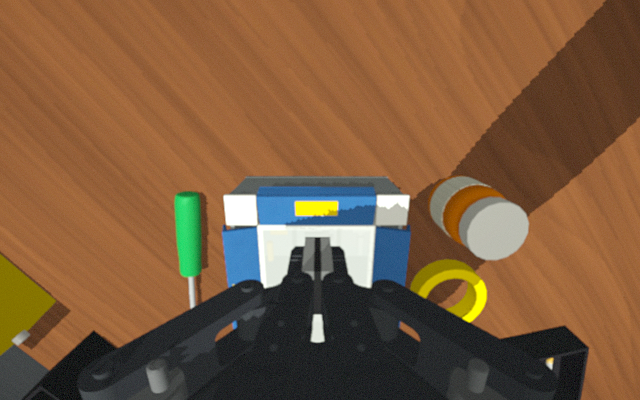

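View pics/t1.png

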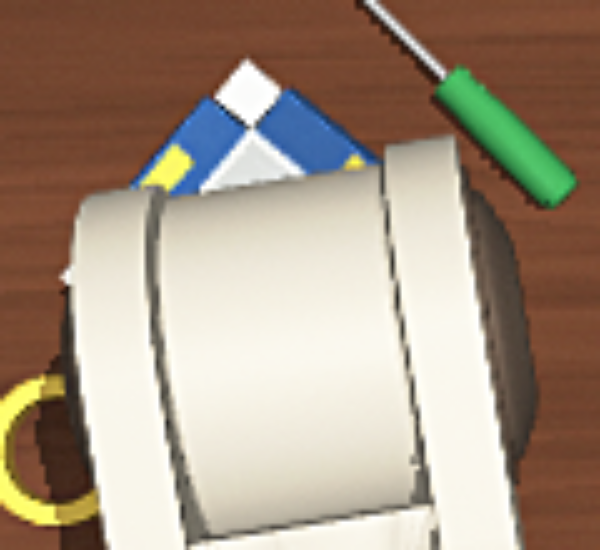

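The side view shows the fingers over the lid with the near pad (~(370,375) in the zoom) seemingly untouched. In the wrist view that pad is at (316,208) and the fingertips at (317,240). I felt no contact, so I'm checking where the tips and pad really are.

```bash
python3 - <<'E'
from h import *
s=r.observe(); print(s["tool_pos"],s["width"],s["contact_force"])
tip=s["tool_pos"].copy(); tip[2]-=.022
for n in("side","wrist"): print(n,"tip",proj(r.calibration(n),tip).round(1),[proj(r.calibration(n),[*PADS['near'],z]).round(1) for z in(.075,.082)])
c=r.calibration("wrist"); print('cam',(-np.array(c["R"]).T@c["t"]).round(3), np.array(c["R"])[2].round(2))
p=cv2.imread("pics/w1.png")[:,:,::-1].copy()
b,m=blobs(p,(20,110,110),(35,255,255),100,2000,(220,170,420,240))
p2,d=r.read_camera("wrist")
for ce,a in b:
    u,v=ce.round().astype(int); print(ce,a,onplane(c,ce,.082),onplane(c,ce,.075),'depth',d[v,u])
    o,dr=ray(c,ce); print(o+dr*d[v,u])
for uv in((240,243),(316,190),(316,222),(395,210),(240,210),(316,240),(316,260),(300,285)):
    o,dr=ray(c,uv); print(uv,(o+dr*d[uv[1],uv[0]]).round(4))
E
```

```text
[0.4665085  0.06966584 0.1587124 ] 0.00014712948293672397 [ 0.47449352  0.09829293 -0.33547703]
side tip [280.1 181.6] [array([281. , 193.3]), array([280.9, 192. ])]
wrist tip [314.8 236.4] [array([314.9, 205.9]), array([314.8, 208.7])]
cam [0.415 0.012 0.301] [ 0.19  0.23 -0.95]
[316.10469314 208.09927798] 554 [0.46656312 0.07076137 0.082     ] [0.46821147 0.07265451 0.075     ] depth 0.23158929
[0.46643363 0.07061265 0.0825499 ]
(240, 243) [0.5365 0.0532 0.0801]
(316, 190) [0.4583 0.0609 0.074 ]
(316, 222) [0.4757 0.0813 0.0775]
(395, 210) [0.4192 0.1163 0.0761]
(240, 210) [0.5176 0.0327 0.075 ]
(316, 240) [0.4583 0.0614 0.1656]
(316, 260) [0.458  0.0612 0.1865]
(300, 285) [0.4617 0.0563 0.2073]
```

The pad is still up (z 0.0825), and the fingertip seems to be higher than `finger_overhang` implies. I'll measure the tip with wrist depth.

```bash
python3 - <<'E'
from h import *
s=r.observe(); c=r.calibration("wrist"); p,d=r.read_camera("wrist"); T=s["tool_pos"]
print(T, r.finger_overhang)
for u in (308,316,324,330):
  for v in range(232,262,3):
    o,dr=ray(c,(u,v)); X=o+dr*d[v,u]; 
    print(u,v,d[v,u].round(4),(X-T).round(4))
cv2.imwrite("pics/w2.png",cv2.resize(p[180:300,240:400,::-1],None,fx=5,fy=5,interpolation=cv2.INTER_NEAREST))
E
```

```text
[0.46657268 0.06966586 0.15888295] 0.022
308 232 0.2459 [ 0.021   0.0149 -0.0836]
308 235 0.246 [ 0.0226  0.0168 -0.0829]
308 238 0.1517 [-0.0048 -0.0108  0.0038]
308 241 0.1478 [-0.0051 -0.0109  0.0078]
308 244 0.1438 [-0.0054 -0.0111  0.0119]
308 247 0.1401 [-0.0057 -0.0112  0.0157]
308 250 0.1383 [-0.0053 -0.0107  0.0177]
308 253 0.1356 [-0.0054 -0.0107  0.0206]
308 256 0.1324 [-0.0056 -0.0108  0.0238]
308 259 0.1295 [-0.0058 -0.0108  0.0268]
316 232 0.2445 [ 0.0154  0.0189 -0.0823]
316 235 0.2457 [ 0.0173  0.0211 -0.0826]
316 238 0.1497 [-0.0086 -0.0087  0.0056]
316 241 0.147 [-0.0084 -0.0085  0.0085]
316 244 0.1432 [-0.0086 -0.0086  0.0124]
316 247 0.1408 [-0.0084 -0.0084  0.0151]
316 250 0.1375 [-0.0085 -0.0085  0.0184]
316 253 0.1356 [-0.0082 -0.0082  0.0205]
316 256 0.1334 [-0.0081 -0.008   0.0229]
316 259 0.1296 [-0.0085 -0.0084  0.0267]
324 232 0.2454 [ 0.0105  0.0236 -0.0831]
324 235 0.2456 [ 0.0121  0.0255 -0.0825]
324 238 0.1503 [-0.0116 -0.0058  0.0051]
324 241 0.1471 [-0.0115 -0.0058  0.0084]
324 244 0.1438 [-0.0115 -0.0059  0.0119]
324 247 0.1398 [-0.0117 -0.0062  0.0159]
324 250 0.1391 [-0.011  -0.0055  0.017 ]
324 253 0.1357 [-0.0111 -0.0057  0.0205]
324 256 0.1317 [-0.0114 -0.0063  0.0245]
324 259 0.1302 [-0.011  -0.0058  0.0262]
330 232 0.2446 [ 0.0064  0.0266 -0.0824]
330 235 0.2476 [ 0.0087  0.0295 -0.0844]
330 238 0.1499 [-0.0141 -0.0039  0.0054]
330 241 0.1479 [-0.0136 -0.0035  0.0077]
330 244 0.1438 [-0.0137 -0.0039  0.0119]
330 247 0.1407 [-0.0136 -0.004   0.0151]
330 250 0.1387 [-0.0133 -0.0037  0.0174]
330 253 0.1358 [-0.0132 -0.0038  0.0203]
330 256 0.1333 [-0.013  -0.0038  0.0231]
330 259 0.131 [-0.0129 -0.0038  0.0255]
```

View pics/w2.png

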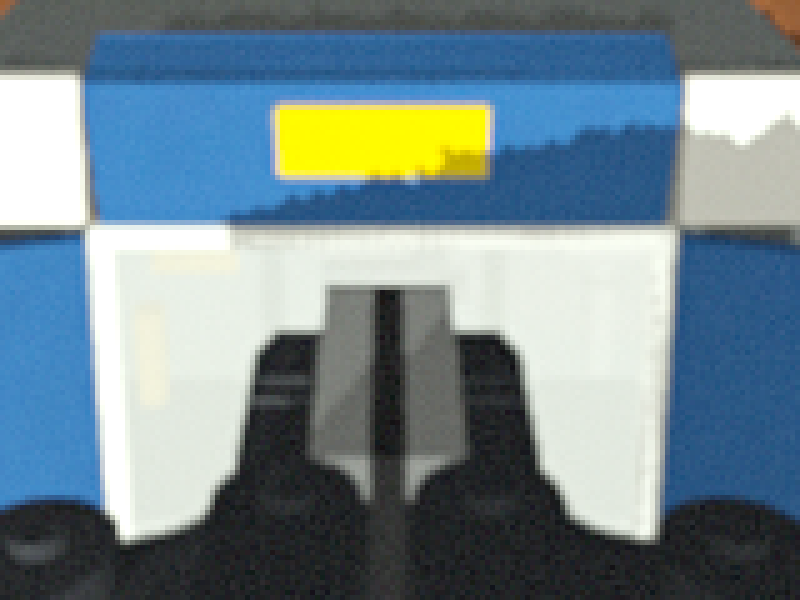

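Wrist depth puts the tips about 5 mm behind the TCP, not 22 mm ahead of it, and the side view agrees that they sit high. Since nothing was touched, that first press ended in the air. I'll repeat it guarded by force, where more than 15 N means the section is solid and shut.

```bash
sed -i 's/H=r.finger_overhang/H=-0.005/; s/zmin=0.0735/zmin=0.064/; s/(z<0.081 and f\[2\]>15) or f\[2\]>22/abs(f[2])>15/; s/0.105+H/0.100+H/; s/\[\*p,0.16\],feed/[*p,0.14],feed/; s/z0=max.*$/z0=0.14/' h.py
python3 - <<'E'
from h import *
press('near')
p,d=r.read_camera("wrist");cv2.imwrite("pics/w3.png",p[:,:,::-1])
c=r.calibration("wrist")
b,m=blobs(p,(20,110,110),(35,255,255),100,2000,(220,150,420,250))
for ce,a in b:
    o,dr=ray(c,ce); u,v=ce.round().astype(int); print(ce,a,o+dr*d[v,u])
print(r.observe()["time_s"])
E
```

```text
near 0.095 0.0951 [-0.2  0.3  0.7] 10.67
near 0.091 0.0907 [-0.2  0.6  1.4] 10.92
near 0.087 0.0871 [-0.4 -1.5  3.2] 11.17
near 0.085 0.0855 [-2.7 -3.8  7.6] 11.42
near 0.083 0.0831 [-0.9 -3.8  5.1] 11.67
near 0.081 0.0811 [-1.  -2.2  4.6] 11.92
near 0.079 0.0809 [-7.5 -4.  20.2] 12.17
hold [-7.4 -3.4 20.3]
[316.44722955 210.12005277] 758 [0.46436091 0.06869587 0.07506644]
12.9083
```

View pics/w3.png

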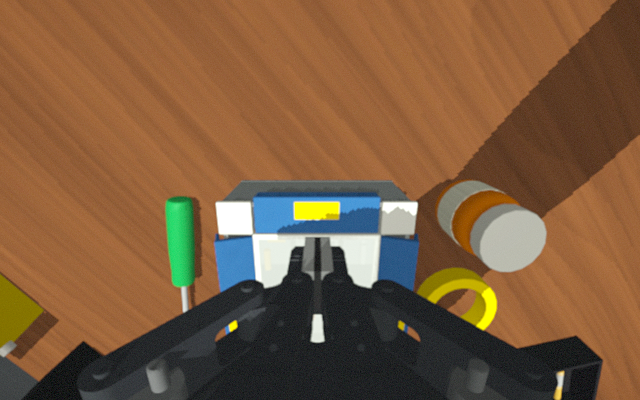

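The near section is shut: its pad is now at z 0.0751 (wrist view, (316,210)), and the press showed a snap followed by a solid stop. On to the other three.

```bash
python3 - <<'E'
from h import *
for n in('right','far','left'):
    press(n)
    p,d=r.read_camera("wrist");cv2.imwrite(f"pics/w_{n}.png",p[:,:,::-1]); c=r.calibration("wrist")
    b,m=blobs(p,(20,110,110),(35,255,255),60,2000,(150,120,480,300))
    for ce,a in b:
        o,dr=ray(c,ce); u,v=ce.round().astype(int); print('  pad?',ce.round(),a,(o+dr*d[v,u]).round(4))
E
```

```text
right 0.095 0.0951 [ 0.   0.  -0.8] 15.14
right 0.091 0.0907 [ 0.5  0.  -0.7] 15.39
right 0.087 0.0875 [ 1.2 -0.   3.4] 15.64
right 0.085 0.086 [ 2.1 -3.9  6. ] 15.89
right 0.083 0.0839 [ 2.8 -2.6  5.7] 16.14
right 0.081 0.0812 [ 3.1 -1.4  3.4] 16.39
right 0.079 0.081 [-2.1 -2.7 16.3] 16.64
hold [-1.5 -1.8 15.6]
  pad? [190. 132.] 477 [0.4706 0.0627 0.0738]
  pad? [446. 133.] 580 [0.5864 0.1984 0.0807]
  pad? [318. 214.] 725 [0.5764 0.0916 0.0752]
far 0.095 0.0951 [-1.  -0.3  0.3] 19.47
far 0.091 0.0907 [-0.3 -0.7 -0.1] 19.72
far 0.087 0.0876 [0.5 0.4 3.2] 19.97
far 0.085 0.0861 [0.5 2.5 6.6] 20.22
far 0.083 0.0842 [2.4 2.4 6.4] 20.47
far 0.081 0.0812 [1.6 2.2 3.1] 20.72
far 0.079 0.081 [-2.3 -0.4 15.3] 20.97
hold [-2.8  0.7 15.1]
  pad? [453. 154.] 1752 [0.4633 0.256  0.0243]
  pad? [316. 215.] 749 [0.5818 0.2056 0.075 ]
left 0.095 0.0951 [ 0.4 -0.9  0. ] 23.96
left 0.091 0.0907 [ 0.1 -0.2  0.7] 24.21
left 0.087 0.087 [ 1.3 -0.3  1.4] 24.46
left 0.085 0.0855 [-2.1  0.6  6. ] 24.71
left 0.083 0.0834 [-1.6  1.4  4.1] 24.96
left 0.081 0.0812 [-0.4  1.1  4.4] 25.21
left 0.079 0.0809 [-6.9 -0.1 18.9] 25.46
hold [-6.1 -0.3 18.4]
  pad? [372. 131.] 1178 [0.4593 0.254  0.0235]
  pad? [318. 210.] 769 [0.4702 0.1826 0.075 ]
  pad? [210. 284.] 429 [0.4616 0.0713 0.0756]
  pad? [426. 284.] 436 [0.5793 0.2083 0.0748]
```

All four clicked, and each pad is now at z ≈ 0.075. I'll back the arm off and check the whole scene.

```bash
python3 - <<'E'
from h import *
p=r.observe()["tool_pos"]; r.move_l([p[0],p[1],0.32],feed=.25)
q=r.observe()["eef_rot"]; r.set_joints([-1.0,0.087,0.0,1.66,0,1.57]); r.dwell(.3)
s=r.observe(); print(s["time_s"],s["tool_pos"])
for n,roi in (("top",(245,150,345,260)),("side",(265,140,330,215))):
    p,d=r.read_camera(n); cv2.imwrite(f"pics/{n}9.png",p[:,:,::-1]); c=r.calibration(n)
    for ce,a in blobs(p,(20,110,110),(35,255,255),5,150,roi)[0]: 
        u,v=ce.round().astype(int);o,dr=ray(c,ce)
        print(n,ce.round(1),a,onplane(c,ce,0.075).round(4),'depth z',(o+dr*d[v,u])[2].round(4))
a=cv2.imread("pics/top0.png");b=cv2.imread("pics/top9.png")
cv2.imwrite("pics/cmp.png",np.vstack([a[140:290,120:360],b[140:290,120:360]]).repeat(2,0).repeat(2,1))
E
```

```text
29.6833 [ 0.26040128 -0.40497577  0.14808439]
top [256.9 184.7] 59 [0.5829 0.2058 0.075 ] depth z 0.0751
top [299.4 185.9] 59 [0.5779 0.0919 0.075 ] depth z 0.0781
top [265.5 226.2] 59 [0.4716 0.1828 0.075 ] depth z 0.0789
top [308.2 227.8] 50 [0.4657 0.0694 0.075 ] depth z 0.0767
top [248.1 239. ] 100 [0.4384 0.2289 0.075 ] depth z 0.0246
side [294.3 157.8] 30 [0.5856 0.2073 0.075 ] depth z 0.0729
side [269. 172.] 27 [0.472  0.1828 0.075 ] depth z 0.0753
side [306.8 178.9] 28 [0.5788 0.0912 0.075 ] depth z 0.0703
side [280.9 193.8] 29 [0.4664 0.0688 0.075 ] depth z 0.0741
```

View pics/cmp.png

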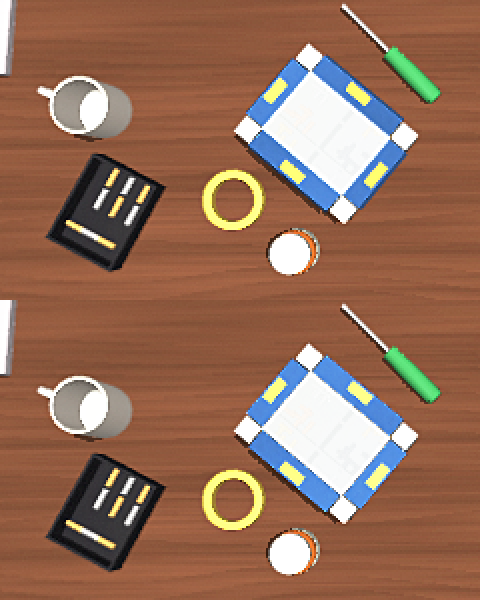

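View pics/side9.png

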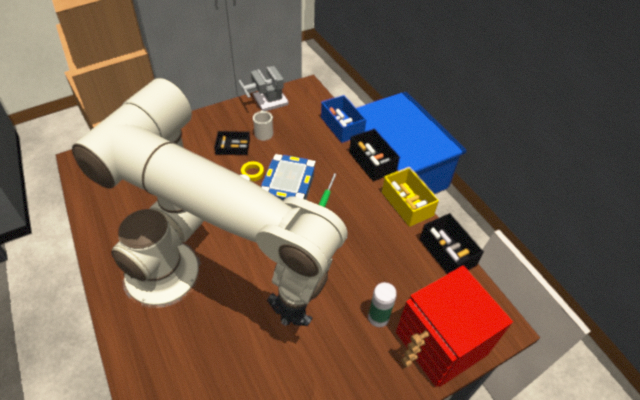

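The before and after top views match: the box (centre ~(326,434) in the lower half) and its neighbours haven't moved, and the spray can is still at (383,305) in the side view. Pad spacings are now about 180 and 140 mm, which is what shut sections should give.

```bash
python3 - <<'E'
from workcell import r
print(r.hand_in(), r.observe()["contact_force"])
E
```

```text
the job is handed in; nothing more can be done
the job is handed in; nothing more can be done
```

I pressed all four rim sections down with closed fingers, and all four look shut. I then backed the arm off and handed in at about 30 s of the 48 s allowed; no verdict is reported.

- **Presses:** each one showed resistance up to about 7 N, then a drop, then a solid stop at 15–20 N.
- **Rim sections:** wrist depth just after each press put that pad at z = 0.075 m, where a shut pad should be. In the final top view, opposite pads are 180 and 139–140 mm apart, against 180 and 140 mm when shut.
- **Bench:** the box centre moved less than about 2 mm, and everything else looks unmoved in the before and after pictures.

**What disagreed:**
- **Fingertip length:** the first try on the near section stopped in the air, because the fingertips are not 22 mm ahead of the TCP with the gripper shut. Wrist depth put them about 5 mm behind it; the solid stop put them about 1 mm ahead. I went by contact force instead.
- **Fixed cameras:** their final single-pixel depths on the pads scattered from 0.070 to 0.079 m. I relied on the wrist depths and pad spacings.

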